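Press two recessed keys of a bench instrument with a stylus

TASK

Take the stylus from its fork rest and use its tip to gently press two of the three recessed keys of the instrument lying on the bench, each fully down for about half a second: first the end key next to the round connector, then, after that one has sprung back, the end key farthest from the connector. Leave the middle key alone, touch the instrument with nothing but the stylus, and do not push the spool, bottle or tape measure about. Finally hang the stylus back upright in its fork, collar resting on the prongs, and let go.

Things in the scene. Friction and masses are not known exactly. Their poses are not given: they have to be found in the camera images.
- stylus: Upright stylus tool, 128 mm long, about 70 g, starting hung in the fork by its collar. Origin at its tip, z up along it. Steel shaft: round-ended tip 6 mm across for the lowest 14 mm, then 8 mm across to z = 70 mm; aluminium collar 34 mm across, z = 70 to 76 mm; round wooden handle 18 mm across, z = 76 to 128 mm.
- stylus_collar (a point): Point on the stylus axis at the underside of its collar, 70 mm above the tip.
- fork: Fixed dark steel rest; origin on the table under the middle of its slot. Two level prongs along its x, tops 85 mm high, 8 mm thick, 18 mm wide each, from x = -30 mm (open end) to a post at x = 30 to 46 mm, as high as the prongs. Slot between them 16 mm wide (y = -8 to 8 mm). Foot plate 90 x 80 x 8 mm, x = -35 to 55 mm.
- fork_seat (a point): Middle of the slot, level with the tops of the prongs (85 mm above the table): where stylus_collar belongs.
- meter: Fixed grey instrument, face up, 110 (x) x 170 (y) x 45 mm; origin at the centre of its underside. Round metal connector, 30 mm across, sticks out 24 mm from its +y end. Face: black strip along y at x = -30 mm with three round wells, 16 mm across, 45 mm apart, each with a white key 13.6 mm across, its top 6 mm below the face; display; knob 28 mm across, 14 mm high at x = 22, y = -50 mm.
- well_a (a point): Centre of the mouth (level with the face, 45 mm above the table) of the well of key_a, the end key next to the connector (meter y = 45 mm).
- well_b (a point): The same for key_b, the middle key (meter y = 0).
- well_c (a point): The same for key_c, the end key farthest from the connector (meter y = -45 mm).
- key_a (a joint): Travel of the key next to the connector, m: 0 up, 0.005 fully down (about 4 N); springs back by itself.
- key_b (a joint): Travel of the middle key, as key_a.
- key_c (a joint): Travel of the key farthest from the connector, as key_a.
- spool: Loose bystander: spool, 52 mm across, 42 mm high, standing between the fork and the instrument; origin at the centre of its underside.
- flux_bottle: Loose bystander: small yellow bottle, 34 mm across, 95 mm high, beyond the work area; origin under its centre.
- tape: Loose bystander: round black tape measure, 56 mm across, 22 mm high, beyond the work area; origin under its centre.

How it is judged:
By the outcome, as a careful person would: the job done as asked, in the order asked, and still so for the second after the job is handed in, with the robot touching nothing.
It also fails if it takes over 61 s, if anything falls off the work surface, if the arm or the gripper's body presses on something with over 40 N, if the wrist force passes 120 N, or if a joint passes its speed limit or range.

ROBOT

A 7-joint arm with a two-finger parallel gripper is mounted at the origin on the work surface. World frame = base frame: x ahead of the robot, y to its left, z up, the work surface at z = 0. Lengths are in m, angles in rad, forces in N, time in s.
With the tool pointing down it reaches from about 0.425 to 0.875 m from the base axis. Payload 9.9 kg.
Tool frame: the origin (TCP) lies on the centre line of the jaws, within the pads' length; the fingertips stand 25 mm ahead of it and the grasp point (between the pads) lies 6 mm ahead of it (manip.finger_overhang is the x of the fingertips in the tool frame, in m); x points along the fingers, z is the direction in which the jaws open and shut, and the axes are right-handed (so a half turn about x gives the same grasp; the last joint's range is limited). The gripper opens to 85 mm and grips with 20 to 120 N. Pads are 22 mm wide; open, the fingers measure 114 mm over their backs; the gripper's body (76 mm by 85 mm) begins 54 mm behind the grasp point. The pads swing forward as they close: fully open they stand 13 mm farther back than shut.
Start: joints at [-1.345, 0.576, 0.025, 1.437, -0.015, 1.129, -0.057], TCP at [0.206, 0.643, 0.256] pointing down, gripper open.
Joint ranges: [-2.76, 2.76], [-0.34, 2.15], [-1.52, 1.57], [0.19, 2.46], [-1.09, 4.23], [0.17, 1.99], [-2.82, 2.82]. Speed limits (rad/s): [2.22, 2.22, 3.01, 3.01, 3.14, 3.14, 3.14].

INTERFACE

Orientations are given as a 3x3 rotation matrix whose columns are the frame's x, y, z axes.
In Python, from station import manip gives the robot as it stands. Calls block until the motion is done:
- manip.move_ptp(position, orientation): joint-space move of the TCP to a pose.
- manip.move_linear(position, rotation=None, vel=0.15, max_force=None): straight line of the TCP; rotation=None keeps the orientation; vel is the mean speed in m/s. With max_force (N) it stops when the force on the tool has changed by that much, and returns True; else False.
- manip.movej(angles): joint-space move.
- manip.grip(opening): finger opening in m; the grip force is fixed at half the most; returns when the fingers have stopped.
- manip.dwell(seconds).
- manip.solve_ik(position, orientation): joint angles nearest the present ones, or None.
- manip.snapshot(name): name is "side" or "top" or "wrist"; returns a dict with "frame" (480x640x3 uint8, blue, green, red), "fx", "fy", "cx", "cy" (pixels), "xyz" and "attitude" of the camera in the world. Camera axes: x right, y down, z forward; pixel columns grow to the right and rows downward; lengths in m; the calibration is good to about 2 mm. The wrist camera is an equidistant fisheye: a pixel r from the principal point sees the ray r / f radians off the axis. A picture is of the moment at which its call begins. There is no depth.
A pose or a line that the arm cannot do raises manip.PlanningError and nothing moves.
- manip.sign_off(): hands the job in, once; it reports no verdict.
Readings, each from a call of its own:
- manip.current_clock(): time.
- manip.current_joint_pos(): joint angles.
- manip.current_qvel(): joint speeds.
- manip.current_effort(): joint torques, N m.
- manip.current_ee_pos(): TCP position.
- manip.current_eef_rot(): TCP orientation.
- manip.current_wrist_force(): force on the tool from outside, world axes, zero at the start.
- manip.current_torque(): the same for the moment, N m.
- manip.current_opening(): finger opening in m.
Only numpy, scipy, OpenCV 4.12 (cv2) and the standard library are available. Lean on these libraries where they do the work, as an engineer would, in place of code of your own. Each camera call takes 0.05 s, during which the arm holds its last target. There are 200 camera calls.

## Working session

There is one attempt and no reset: what is moved stays moved. The work goes in short steps, each a Python script; the robot and the scene stay as the last script left them, time stands still between calls to the robot, and variables do not carry over. Pictures are saved under pics/ and viewed, about 8 in all and at most 12, crops included, and the job is handed in when it is done.

```bash
mkdir -p pics
cat > h.py <<'E'
import numpy as np, cv2
from station import manip
def snap(n,f):
    s=manip.snapshot(n); cv2.imwrite('pics/'+f+'.png',s['frame'])
    np.savez('pics/'+f+'.npz',**{k:np.array(v) for k,v in s.items()}); return s
def ray(f,u,v):
    s=np.load('pics/'+f+'.npz'); x=(u-s['cx'])/s['fx']; y=(v-s['cy'])/s['fy']
    if f.startswith('wrist'):
        r=np.hypot(x,y); d=np.array([x/r*np.sin(r),y/r*np.sin(r),np.cos(r)]) if r>0 else np.array([0,0,1.])
    else: d=np.array([x,y,1.])
    return s['xyz'],s['attitude']@d
def at(f,u,v,z):
    o,d=ray(f,u,v); return o+d*(z-o[2])/d[2]
def proj(f,p):
    s=np.load('pics/'+f+'.npz'); c=s['attitude'].T@(np.array(p)-s['xyz'])
    if f.startswith('wrist'):
        r=np.hypot(c[0],c[1]); t=np.arctan2(r,c[2]); c=np.array([c[0]/r*t,c[1]/r*t,1])
    return np.array([s['fx']*c[0]/c[2]+s['cx'],s['fy']*c[1]/c[2]+s['cy']])
def crop(f,o,x,y,w,h,k):
    im=cv2.imread('pics/'+f+'.png')[y:y+h,x:x+w]; cv2.imwrite('pics/'+o+'.png',cv2.resize(im,None,fx=k,fy=k,interpolation=cv2.INTER_CUBIC))
E
python3 - <<'E'
from h import *
for n in ('top','side','wrist'):
    s=snap(n,n+'0'); print(n,s['fx'],s['fy'],s['cx'],s['cy'],np.round(s['xyz'],3),np.round(s['attitude'],3).tolist())
print(manip.current_clock(),manip.current_eef_rot().round(3),manip.current_opening())
E
```

```text
top 572.0019613473148 572.0019613473148 320.06441310074314 237.38000901209682 [ 0.422 -0.009  1.094] [[-0.092, -0.976, 0.199], [-0.996, 0.091, -0.016], [-0.002, -0.199, -0.98]]
side 529.7982501956376 529.7982501956376 317.5018472281947 241.79590101441002 [ 0.517 -0.616  0.694] [[0.987, -0.1, 0.126], [-0.16, -0.7, 0.696], [0.019, -0.707, -0.707]]
wrist 371.64829954431775 371.64829954431775 321.0643410013031 244.7363650876077 [0.125 0.667 0.373] [[0.304, 0.901, 0.31], [0.953, -0.287, -0.101], [-0.002, 0.326, -0.945]]
0.15 [[-0.    -0.952  0.305]
 [-0.001  0.305  0.952]
 [-1.    -0.    -0.001]] 0.08553787603950204
```

View pics/top0.png

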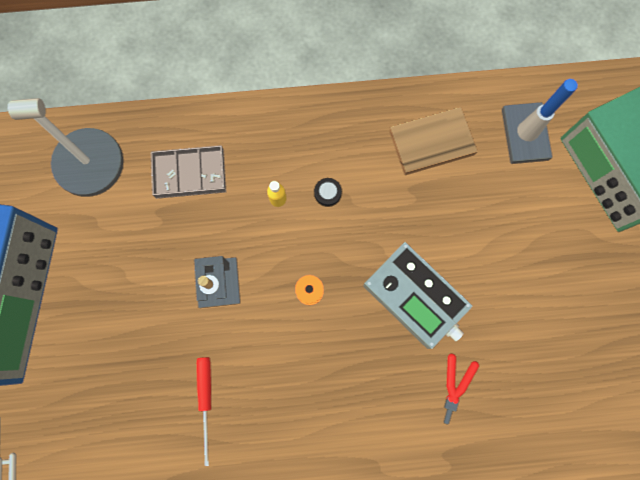

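View pics/side0.png

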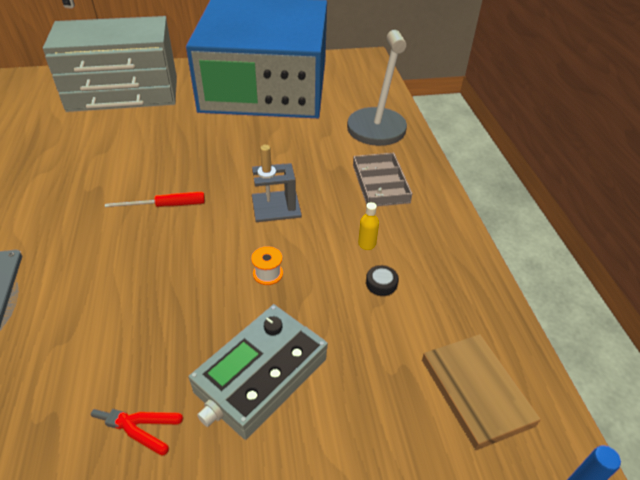

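The top view shows the fork and stylus at about (212,283), the spool at (309,290), the meter at (418,295) with the connector at (455,333), and keys at about (447,300), (429,283) and (411,266). In the side view the fork is near (272,190) and the keys at about (252,396), (275,373) and (297,352). Next, enlarged crops in one mosaic.

Run:
```python
from h import *
def c(f,x,y): 
    return cv2.resize(cv2.imread(f'pics/{f}.png')[y:y+60,x:x+80],None,fx=5,fy=5,interpolation=cv2.INTER_CUBIC)
a=[c('top0',175,245),c('side0',235,140),c('side0',235,170),c('top0',400,250)]
cv2.imwrite('pics/m1.png',np.vstack([np.hstack(a[:2]),np.hstack(a[2:])]))
```

```text
(no output)
```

View pics/m1.png

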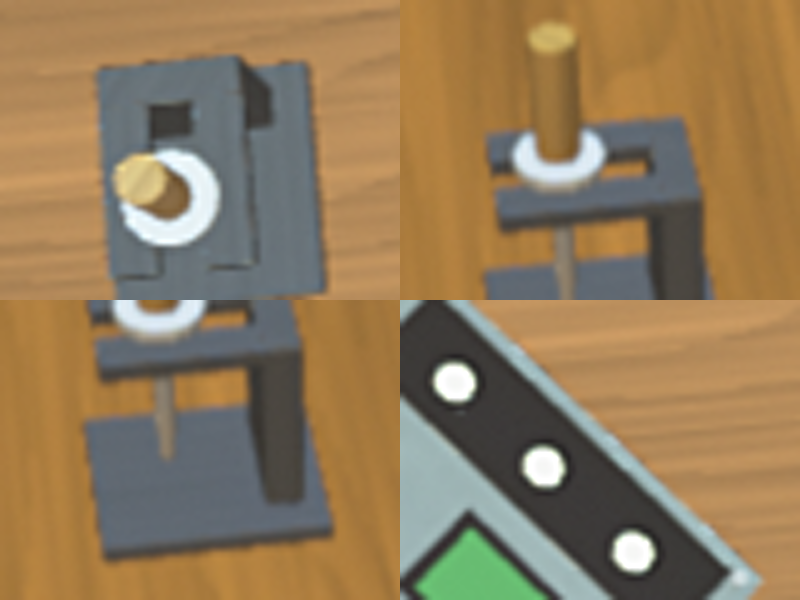

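Run:
```python
from h import *
T=lambda x,y:(175+x/5,245+y/5)
p=lambda n,v:print(n,np.round(v,4))
p('collar top',at('top0',*T(170,197),.091)); p('handle top',at('top0',*T(141,179),.143))
p('collar side',at('side0',267,171,.091)); p('handle side',at('side0',265.4,147.6,.143))
for n,c in dict(pl=(98,68),pr=(238,57),ol=(116,277),orr=(252,266)).items(): p(n,at('top0',*T(*c),.085))
K={}
for n,t,s in (('a',(446.8,300.4),(252,396)),('b',(429,283.4),(275,373)),('c',(411,266.4),(297,352))):
    K[n]=at('top0',*t,.039); p(n,K[n]); p(n+' side',at('side0',*s,.039))
print(np.linalg.norm(K['a']-K['b']),np.linalg.norm(K['b']-K['c']))
p('spool',at('top0',309,290,.042));p('bottle',at('top0',276,187,.095))
```

```text
collar top [0.5588 0.1767 0.091 ]
handle top [0.5587 0.1764 0.143 ]
collar side [0.562  0.1735 0.091 ]
handle side [0.5617 0.1736 0.143 ]
pl [0.6083 0.201  0.085 ]
pr [0.6077 0.1509 0.085 ]
ol [0.5332 0.1983 0.085 ]
orr [0.5326 0.1503 0.085 ]
a [ 0.496 -0.248  0.039]
a side [ 0.4994 -0.2497  0.039 ]
b [ 0.5302 -0.2194  0.039 ]
b side [ 0.5337 -0.2192  0.039 ]
c [ 0.5648 -0.1902  0.039 ]
c side [ 0.5687 -0.1897  0.039 ]
0.04452518425428427 0.04532834708625515
spool [0.5382 0.0028 0.042 ]
bottle [0.7244 0.0453 0.095 ]
```

Run:
```python
from h import *
for u,v in ((195,112),(320,115),(377,135),(205,195)): print(np.round(at('side0',u,v,0),3))
print('box top front-ish', [np.round(at('top0',u,v,.15),3) for u,v in ((57,228),(20,380),(15,205))])
R=np.array([[0,-1,0],[0,0,1],[-1,0,0.]])
for p in ((.56,.175,.25),(.56,.175,.114+.1),(.498,-.249,.2),(.567,-.19,.2),(.498,-.249,.13)): 
    q=manip.solve_ik(np.array(p),R); print(p,None if q is None else np.round(q,2))
```

```text
[0.418 0.55  0.   ]
[0.717 0.497 0.   ]
[0.835 0.394 0.   ]
[0.438 0.231 0.   ]
box top front-ish [array([0.67 , 0.417, 0.15 ]), array([0.425, 0.476, 0.15 ]), array([0.717, 0.488, 0.15 ])]
(0.56, 0.175, 0.25) [-0.47  0.45  0.12  1.69 -0.06  1.    1.25]
(0.56, 0.175, 0.21400000000000002) [-0.44  0.49  0.09  1.74 -0.06  0.92  1.24]
(0.498, -0.249, 0.2) [ 0.    0.52  0.58  1.84 -0.36  0.88  2.32]
(0.567, -0.19, 0.2) [ 0.03  0.54  0.33  1.73 -0.21  0.91  2.03]
(0.498, -0.249, 0.13) [ 0.18  0.57  0.3   1.91 -0.25  0.7   2.2 ]
```

View pics/wrist0.png

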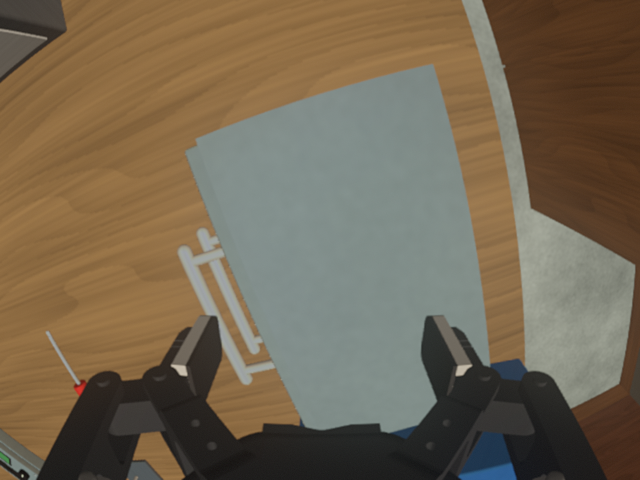

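The wrist view shows the gripper over the drawer cabinet, with the blue box close beside it at the bottom of the image. I'll lift first and then go along a straight line.

Run:
```python
from h import *
R=np.array([[0,-1,0],[0,0,1],[-1,0,0.]])
p=manip.current_ee_pos()
manip.move_linear(p+[0,0,.08],vel=.25)
manip.move_linear(np.array([.56,.175,.30]),R,vel=.3)
print(manip.current_clock(),manip.current_ee_pos().round(4),manip.current_joint_pos().round(2))
# IK branch check for pressing
for q in ((.498,-.249,.2),(.567,-.19,.2)): print(np.round(manip.solve_ik(np.array(q),R),2))
snap('wrist','wrist1')
crop('wrist1','w1',200,150,320,240,2.5)
```

```text
2.725 [0.5594 0.176  0.3   ] [-0.44  0.41  0.09  1.62 -0.04  1.12  1.23]
[ 0.25  0.47  0.19  1.83 -0.11  0.85  2.07]
[ 0.15  0.52  0.14  1.73 -0.09  0.9   1.9 ]
```

View pics/w1.png

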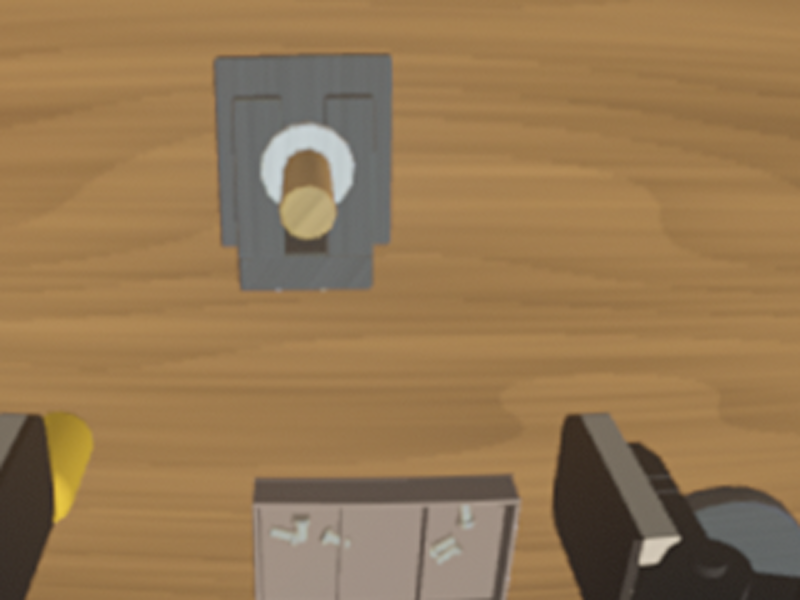

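Wrist view: collar at crop (307,170), handle top at (308,212), slot centred on the stylus. I'll triangulate, then descend and grip.

Run:
```python
from h import *
W=lambda x,y:(200+x/2.5,150+y/2.5)
c=at('wrist1',*W(307,170),.091);h=at('wrist1',*W(308,212),.143);print(c.round(4),h.round(4))
ol=at('wrist1',*W(234,97),.085);orr=at('wrist1',*W(373,97),.085);print(ol,orr,at('wrist1',*W(240,290),.085),at('wrist1',*W(372,288),.085))
for e in ((240,250),): print(at('wrist1',*W(285,252),.085),at('wrist1',*W(327,252),.085))
```

```text
[0.5618 0.1766 0.091 ] [0.5615 0.1766 0.143 ]
[0.53591503 0.15001141 0.085     ] [0.5358125  0.20053541 0.085     ] [0.61147141 0.15083455 0.085     ] [0.61054797 0.20198061 0.085     ]
[0.59575685 0.16835667 0.085     ] [0.59572799 0.18436591 0.085     ]
```

Run:
```python
from h import *
manip.move_linear(np.array([.561,.176,.20]),vel=.2)
print(manip.move_linear(np.array([.561,.176,.126]),vel=.1,max_force=15),manip.current_ee_pos().round(4))
manip.grip(0.0); print('open',manip.current_opening(),manip.current_wrist_force().round(2))
manip.move_linear(np.array([.561,.176,.226]),vel=.1)
manip.dwell(.3)
print(manip.current_clock(),manip.current_ee_pos().round(4),manip.current_opening(),manip.current_wrist_force().round(2))
snap('side','side2'); snap('top','top2')
a=cv2.imread('pics/side2.png')[60:240,150:390]; b=cv2.imread('pics/top2.png')[200:320,120:280]
cv2.imwrite('pics/m2.png',np.hstack([cv2.resize(a,(400,300)),cv2.resize(b,(400,300))]))
```

```text
False [0.5614 0.1761 0.1266]
open 0.016889048244955338 [-1.19 -0.67  3.18]
6.4 [0.5609 0.176  0.2257] 0.016464134083889265 [ 0.18 -0.68 -0.74]
```

View pics/m2.png

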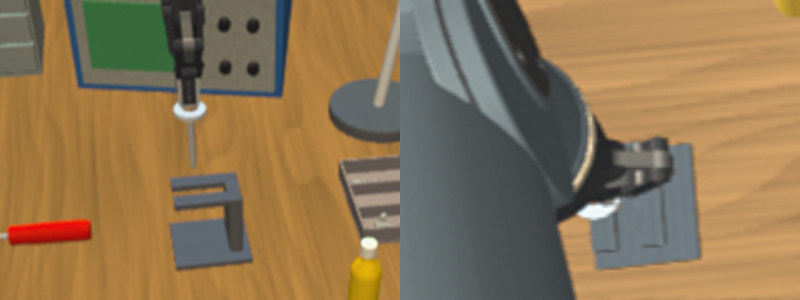

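The stylus is held vertically and clear of the fork: side view has the collar at about (190,108) and the tip at about (193,165) in the crop. Now to a hover over well_a.

Run:
```python
from h import *
manip.move_linear(np.array([.4977,-.2488,.226]),vel=.2)
manip.move_linear(np.array([.4977,-.2488,.170]),vel=.1)
manip.dwell(.3)
print(manip.current_clock(),manip.current_ee_pos().round(4))
snap('side','side3'); snap('wrist','wrist3');snap('top','top3')
a=cv2.imread('pics/side3.png')[320:440,180:340]; b=cv2.imread('pics/wrist3.png')[160:340,200:440]
cv2.imwrite('pics/m3.png',np.hstack([cv2.resize(a,(400,300),interpolation=2),cv2.resize(b,(400,300),interpolation=2)]))
```

```text
9.8083 [ 0.4979 -0.2489  0.1704]
```

View pics/m3.png

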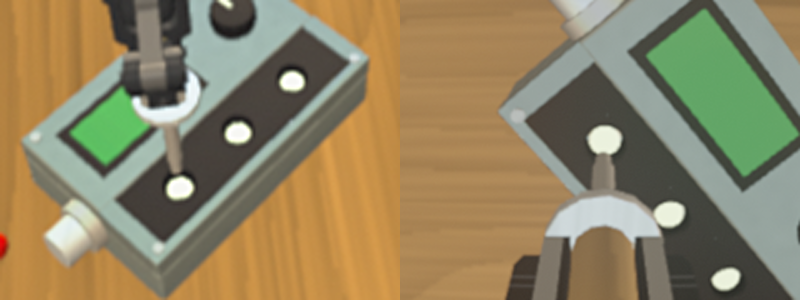

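The tip is just above well_a. Side crop: tip end at (176,174), key_a at (180,188). Wrist crop: tip end at (602,153), key at (605,141). Compare by calibration.

Run:
```python
from h import *
S=lambda x,y:(180+x/2.5,320+y/2.5); W=lambda x,y:(200+(x-400)*.6,160+y*.6)
for n,f,t,k in (('side3',S,(176,172),(180,188)),('wrist3',W,(602,156),(605,141))):
    T=at(n,*f(*t),.0605);K=at(n,*f(*k),.039); print(n,T.round(4),K.round(4),(K-T).round(4))
    for kk in ((237,132),(292,81)) if n=='side3' else ((669,214),(726,279)): print(at(n,*f(*kk),.039).round(4))
```

```text
side3 [ 0.4987 -0.251   0.0605] [ 0.4995 -0.2485  0.039 ] [ 0.0008  0.0025 -0.0215]
[ 0.5335 -0.2189  0.039 ]
[ 0.5683 -0.1903  0.039 ]
wrist3 [ 0.498  -0.2499  0.0605] [ 0.4992 -0.2487  0.039 ] [ 0.0012  0.0013 -0.0215]
[ 0.5338 -0.2199  0.039 ]
[ 0.5687 -0.1908  0.039 ]
```

```bash
cat > press.py <<'E'
from h import *
def press(x,y):
    manip.move_linear(np.array([x,y,.160]),vel=.05); manip.dwell(.2)
    f0=manip.current_wrist_force()
    hit=manip.move_linear(np.array([x,y,.1415]),vel=.015,max_force=7)
    for i in range(3):
        print(hit,manip.current_ee_pos().round(4),(manip.current_wrist_force()-f0).round(2),round(manip.current_clock(),2)); 
        if i<2: manip.dwell(.3)
    manip.move_linear(np.array([x,y,.175]),vel=.05); manip.dwell(.2)
    print(manip.current_clock(),(manip.current_wrist_force()-f0).round(2))
E
python3 -c "
from press import *
press(.4989,-.2472)"
```

```text
True [ 0.4991 -0.2473  0.1443] [-0.88 -0.24  7.13] 11.48
True [ 0.4991 -0.2473  0.1444] [-0.14  0.27  6.62] 11.78
True [ 0.499  -0.2472  0.1444] [-0.11  0.35  7.1 ] 12.08
13.0583 [ 0.37  0.99 -0.31]
```

key_a took about 7 N with the tip at the key's bottom height, so it was fully down. Now hover over well_c and look.

Run:
```python
from h import *
manip.move_linear(np.array([.4989,-.2472,.19]),vel=.1)
manip.move_linear(np.array([.5681,-.1892,.19]),vel=.15)
manip.move_linear(np.array([.5681,-.1892,.170]),vel=.1)
manip.dwell(.3)
print(manip.current_clock(),manip.current_ee_pos().round(4))
snap('side','side4'); snap('wrist','wrist4')
a=cv2.imread('pics/side4.png')[300:420,200:360]; b=cv2.imread('pics/wrist4.png')[160:340,200:440]
cv2.imwrite('pics/m4.png',np.hstack([cv2.resize(a,(400,300),interpolation=2),cv2.resize(b,(400,300),interpolation=2)]))
```

```text
14.7583 [ 0.5682 -0.1893  0.1705]
```

View pics/m4.png

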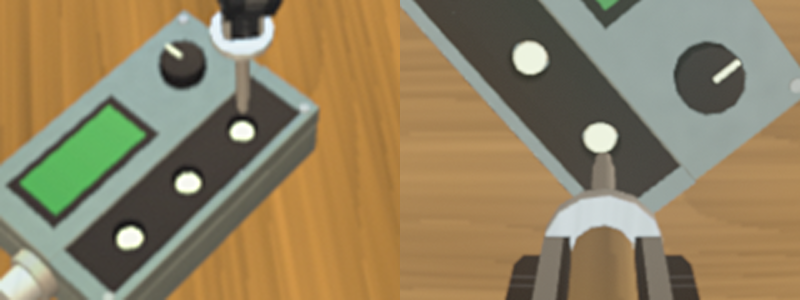

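The tip stands over well_c, and key_a is up again: side crop tip (242,115), key_c (242,131); wrist crop tip (601,156), key (600,138).

Run:
```python
from press import *
S=lambda x,y:(200+x/2.5,300+y/2.5); W=lambda x,y:(200+(x-400)*.6,160+y*.6)
D=[]
for n,f,t,k in (('side4',S,(242,113),(242,131)),('wrist4',W,(601,156),(600,138))):
    D.append(at(n,*f(*k),.039)-at(n,*f(*t),.0605)); print(D[-1].round(4))
d=np.mean(D,0); print(d.round(4))
if max(abs(d[:2]))<.003: press(.5682+d[0],-.1893+d[1])
```

```text
[ 0.0001  0.0022 -0.0215]
[-0.0002 -0.0004 -0.0215]
[-0.      0.0009 -0.0215]
True [ 0.5684 -0.1885  0.1444] [-0.32 -0.1   7.28] 16.38
True [ 0.5683 -0.1885  0.1444] [-1.62 -0.23  7.75] 16.68
True [ 0.5684 -0.1885  0.1444] [-0.1  -0.51  6.82] 16.98
17.9583 [ 0.13 -0.91  0.36]
```

Both keys pressed. Now back above the fork for a look before lowering.

Run:
```python
from h import *
p=manip.current_ee_pos()
manip.move_linear(np.array([p[0],p[1],.226]),vel=.15)
manip.move_linear(np.array([.5645,.176,.226]),vel=.2)
manip.move_linear(np.array([.5645,.176,.210]),vel=.1)
manip.dwell(.3)
print(manip.current_clock(),manip.current_ee_pos().round(4))
snap('side','side5'); snap('wrist','wrist5')
a=cv2.imread('pics/side5.png')[110:230,200:360]; b=cv2.imread('pics/wrist5.png')[160:340,200:440]
cv2.imwrite('pics/m5.png',np.hstack([cv2.resize(a,(400,300),interpolation=2),cv2.resize(b,(400,300),interpolation=2)]))
```

```text
21.0333 [0.5647 0.176  0.2103]
```

View pics/m5.png

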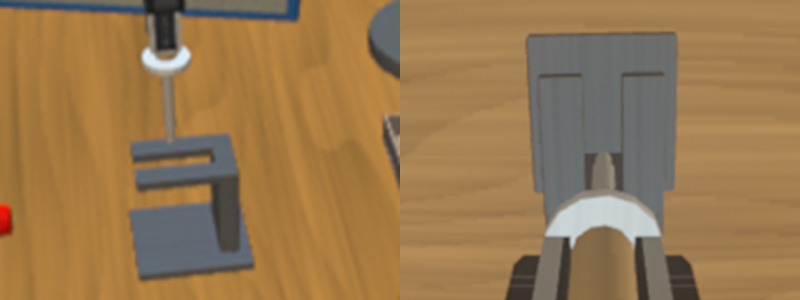

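The tip (602,155) is centred between the slot edges (583 and 622) in the wrist crop. Lower to contact, release and retreat.

Run:
```python
from h import *
x,y=.5645,.176
print(manip.move_linear(np.array([x,y,.134]),vel=.1,max_force=8),manip.current_ee_pos().round(4))
manip.dwell(.2)
print(manip.move_linear(np.array([x,y,.123]),vel=.015,max_force=4),manip.current_ee_pos().round(4),manip.current_wrist_force().round(2))
manip.grip(.05); manip.dwell(.3)
print('open',manip.current_opening())
p=manip.current_ee_pos(); manip.move_linear(np.array([x,y,.22]),vel=.1)
manip.move_linear(np.array([x,y,.30]),vel=.2); manip.dwell(.3)
print(manip.current_clock())
snap('side','side6'); snap('wrist','wrist6');snap('top','top6')
a=cv2.imread('pics/side6.png')[110:230,200:360]; b=cv2.imread('pics/wrist6.png')[160:340,200:440]
c=cv2.imread('pics/side6.png')[200:440,180:500]
d=np.hstack([cv2.resize(c,(400,300)),np.zeros((300,400,3),np.uint8)])
cv2.imwrite('pics/m6.png',np.vstack([np.hstack([cv2.resize(a,(400,300),interpolation=2),cv2.resize(b,(400,300),interpolation=2)]),d]))
```

```text
False [0.5649 0.1761 0.1345]
True [0.5645 0.176  0.1262] [-1.14 -0.6   6.25]
open 0.049664418484021894
25.45
```

View pics/m6.png

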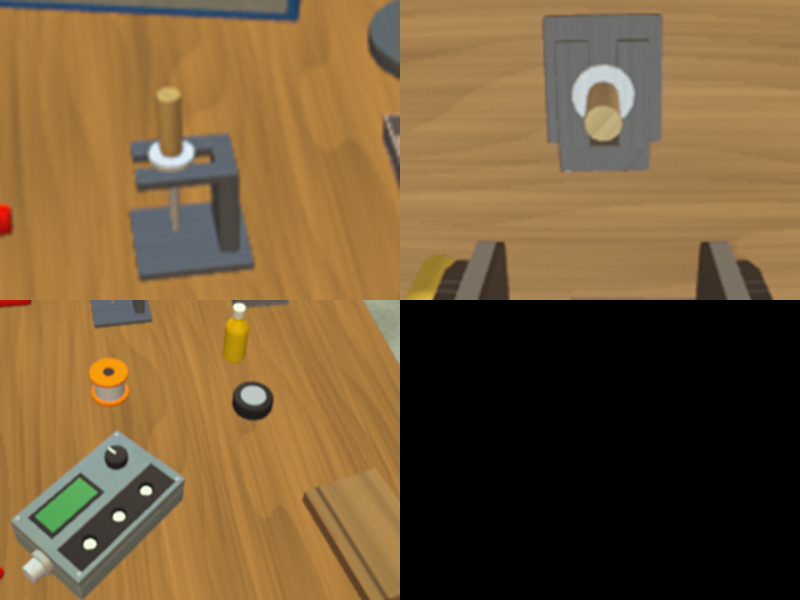

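The stylus hangs upright with its collar flat on the prongs (side crop collar at (171,153), tip at (176,230)). All keys are up, and the spool, bottle and tape are where they were.

```bash
python3 -c "
from station import manip
manip.sign_off(); print(manip.current_clock())"
```

```text
the job is handed in; nothing more can be done
the job is handed in; nothing more can be done
```

The job is done and handed in at about 25.5 s on the robot's clock, against the 61 s limit.

- **Keys:** I pressed key_a, next to the connector, with the stylus tip, and key_c, at the far end, only after key_a had sprung back. Each was held for about 0.6 s at about 7 N, with the tip about 1 mm below the key's expected bottom height. That is above the 4 N for full travel, so I take both as fully down, though I had no direct key reading. The stylus passed above key_b, and the middle key was not pressed.
- **Stylus:** I lowered it into the slot until the collar met the prongs, at the same height as the original grasp to within 0.5 mm, then let go.
- **Last pictures:** The stylus hangs upright near the middle of the slot with its collar on the prongs, and all three keys are up. By eye, the spool, bottle and tape are where they were. The gripper is clear, with its TCP at a height of 0.30 m.
- **Disagreements:** The cameras differed from each other by up to about 4 mm on absolute position and 2.6 mm on tip-to-key offset, so I used averages. No check failed.

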